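Complete a coin tray and line it up for sealing

TASK

Complete this coin tray and put the seal mark on it. First stand the spare coin roll from the rubber mat in the tray's one empty pocket; then, without lifting the tray, slide it along the counter until the ring printed on its flat tab is centred under the tip of the seal press, so that the tip will land wholly inside the ring, and let go of it. Finally push the press's black cap straight down until the tip presses on the tab, let it spring back up, and leave the full tray lying there; do not mark the tray outside the ring, knock rolls over or disturb the mouse, calculator and coin dish.

Things in the scene. Friction and masses are not known exactly. Their poses are not given: they have to be found in the camera images.
- tray: Loose grey plastic coin tray, about 0.24 kg empty. Origin: on its underside below the middle of the row of cells; x points from the fin to the tab, y along the row, z up. 4 mm floor plate all over. Row of four open cells, 36 mm in x (-18 to +18) and 135 mm in y. Flat tab in front: x = +18 to +74 mm, 70 mm wide. Behind: plate x = -95 to -18 mm, 56 mm wide, with an upright fin.
- mark (a point): Centre of the dark printed ring (14 mm inside diameter, 17 mm outside, white inside with a dot in the middle) on the top of the tray's tab, at (50, 0, 4) mm in the tray's frame.
- fin_top (a point): Middle of the top edge of the tray's fin, at (-70, 0, 36) mm in the tray's frame. The fin, for holding the tray, is 40 mm long in the tray's x, 10 mm thick in its y and rises 32 mm from the 4 mm plate; pinch it across y.
- cell0 (a point): Floor centre of tray cell 0, at (0, -49.5, 4) mm in the tray's frame. The four cells are square, 30 mm inside, 33 mm apart, walls 3 mm thick with tops 20 mm above the counter. One of the four is empty.
- cell1 (a point): Floor centre of tray cell 1, at (0, -16.5, 4) mm in the tray's frame. The four cells are square, 30 mm inside, 33 mm apart, walls 3 mm thick with tops 20 mm above the counter. One of the four is empty.
- cell2 (a point): Floor centre of tray cell 2, at (0, 16.5, 4) mm in the tray's frame. The four cells are square, 30 mm inside, 33 mm apart, walls 3 mm thick with tops 20 mm above the counter. One of the four is empty.
- cell3 (a point): Floor centre of tray cell 3, at (0, 49.5, 4) mm in the tray's frame. The four cells are square, 30 mm inside, 33 mm apart, walls 3 mm thick with tops 20 mm above the counter. One of the four is empty.
- mat: Fixed grey rubber mat, 90 x 90 x 4 mm, on the counter; origin at the centre of its underside. The spare roll stands on it, up to 25 mm off the middle in x and y.
- press: Fixed grey seal press. Origin on the counter straight below the punch tip, z up. An overhead arm, 40 mm wide in x and 102 to 132 mm above the counter, runs from the tip along the press's +y to a column 45 x 50 mm whose near face is 110 mm from the tip; foot plate 120 (x) x 110 (y) x 16 mm from y = 90 mm on. Elsewhere below the tip is bare counter, open on the other three sides.
- plunger: Upright sprung steel rod of the press, moves only up and down. Below, a round tip 6 mm in diameter (12 mm from 20 mm up); on top a black cap 48 mm in diameter. Origin at the tip. Takes about 2.5 N to start moving and 9 N where the tip meets the tab, 18 mm down; travel ends at 20 mm. Springs back by itself.
- punch_tip (a point): Centre of the lower end of the plunger, 22 mm above the counter at rest (18 mm above the tab).
- cap_top (a point): Centre of the top of the black cap, 176 mm above the counter at rest; to be pushed down.
- mouse: Loose black computer mouse, 105 x 60 x 33 mm; origin on its underside. Not to be disturbed.
- calculator: Loose white desk calculator, 150 x 100 x 18 mm; origin on its underside. Not to be disturbed.
- dish: Loose round steel dish of coins, 110 mm across, 25 mm high; origin on its underside. Not to be disturbed.
- roll0: Loose upright coin roll: paper-wrapped stack of steel coins, 25 mm diameter, 56 mm high, 0.17 kg; origin at the centre of its underside, z up. The four rolls are alike: three stand in cells of the tray (their undersides 4 mm above the counter), the other, any of them, is the spare on the mat.
- roll1: Loose upright coin roll: paper-wrapped stack of steel coins, 25 mm diameter, 56 mm high, 0.17 kg; origin at the centre of its underside, z up. The four rolls are alike: three stand in cells of the tray (their undersides 4 mm above the counter), the other, any of them, is the spare on the mat.
- roll2: Loose upright coin roll: paper-wrapped stack of steel coins, 25 mm diameter, 56 mm high, 0.17 kg; origin at the centre of its underside, z up. The four rolls are alike: three stand in cells of the tray (their undersides 4 mm above the counter), the other, any of them, is the spare on the mat.
- roll3: Loose upright coin roll: paper-wrapped stack of steel coins, 25 mm diameter, 56 mm high, 0.17 kg; origin at the centre of its underside, z up. The four rolls are alike: three stand in cells of the tray (their undersides 4 mm above the counter), the other, any of them, is the spare on the mat.

How it is judged:
By the outcome, as a careful person would: the job done as asked, in the order asked, and still so for the second after the job is handed in, with the robot touching nothing.
It also fails if it takes over 72 s, if anything falls off the work surface, if the arm or the gripper's body presses on something with over 40 N, if the wrist force passes 120 N, or if a joint passes its speed limit or range.

ROBOT

A 6-joint arm with a two-finger parallel gripper is mounted at the origin on the work surface. World frame = base frame: x ahead of the robot, y to its left, z up, the work surface at z = 0. Lengths are in m, angles in rad, forces in N, time in s.
With the tool pointing down it reaches from about 0.3 to 0.775 m from the base axis. Payload 14.6 kg.
Tool frame: the origin (TCP) lies at the very end of the fingers, on their centre line; the grasp point (between the pads) lies 19 mm behind it; z points along the fingers, y is the line along which they close (so a half turn about z gives the same grasp; the last joint's range is limited). The gripper opens to 85 mm and grips with 20 to 120 N. Pads are 22 mm wide; open, the fingers measure 114 mm over their backs; the gripper's body (76 mm by 85 mm) begins 54 mm behind the grasp point. The pads swing forward as they close: fully open they stand 13 mm farther back than shut.
Start: joints at [-1.305, 0.3, 1.521, -0, 1.321, -0.067], TCP at [0.18, -0.52, 0.208] pointing down, gripper open.
Joint ranges: [-3.03, 3.03], [-0.79, 2.21], [0.23, 2.52], [-1.04, 4.18], [0, 3.07], [-2.55, 2.55]. Speed limits (rad/s): [2.22, 2.22, 2.57, 3.14, 3.14, 3.14].

INTERFACE

Orientations are given as a unit quaternion [x, y, z, w].
In Python, from bench import * gives the robot as it stands.
- The arm moves only by the tool apply_moves, never from a script. Its argument "steps" is text: rows parted by semicolons, each of 5 numbers parted by spaces: the shift along the world's x, y, z in m, then the turn about the world's z in degrees, then the opening, from 0 (shut) to 1 (fully open). A call has 1 to 20 rows; each row shifts and turns the commanded pose from where the row before left it; what a row does not reach is not made up. A row lasts 1/10 s, in which the tool goes at most 50 mm and 8.59 degrees, less where a joint would pass 70% of its speed; a pose out of reach is approached as far as the arm can. A call with a gripper value outside its range is refused whole. The fingers move at their own pace and stop on an object; "force" is the grip in N (left out, the last holds). Time passes only in rows, so rows that do not move let the fingers close. It gives the time, the measured TCP pose, the force, the opening and the grip force at its end, in the units of the state.
- get_state(): the state, without advancing time (a new reading comes with each control period).
- grab_frame(name): name is "side" or "top"; returns a dict with "image" (480x640x3 uint8, blue, green, red), "camera_matrix" (3x3 intrinsics, pixels), "extrinsics" (4x4, takes a point from camera to world coordinates). Camera axes: x right, y up, looking along -z (the intrinsics and any distortion apply to the point x, -y, -z); pixel columns grow to the right and rows downward; lengths in m; the calibration is good to about 2 mm. A picture is of the moment at which its call begins. There is no depth.
- close_job(): hands the job in; it is judged then, once.
The state is a dict: "time": time; "joints": joint angles; "dq": joint speeds; "joint_efforts": joint torques, N m; "eef_pos": TCP position; "eef_rot": TCP orientation; "wrist_force": force on the tool from outside, world axes, zero at the start; "wrist_torque": the same for the moment, N m; "grip_width": opening from 0.0 (shut) to 1.0 (fully open); "grasp_force": force on a finger pad.
Only numpy, scipy, OpenCV 4.12 (cv2) and the standard library are available. Lean on these libraries where they do the work, as an engineer would, in place of code of your own. Each camera call takes 0.05 s, during which the arm holds its last target. There are 200 camera calls.

## Working session

There is one attempt and no reset: what is moved stays moved. The work goes in short steps, Python scripts to look and compute and a tool call to move; the robot and the scene stay as the last step left them, time stands still between calls to the robot, and variables do not carry over. Pictures are saved under pics/ and viewed, at most 10 in all, crops included, and the job is handed in when it is done.

Besides the shell and the picture viewer there is one more tool, called after ">>>" in YAML: its name, and indented under it one key for each argument. apply_moves: Moves the arm, as the interface text tells. Its arguments: {"type":"object","properties":{"steps":{"type":"string"},"force":{"type":"number"}},"required":["steps"]}

```bash
mkdir -p pics
cat > h.py <<'E'
from bench import *
import numpy as np, cv2
def pix(f,P):
    E=np.array(f["extrinsics"]);K=np.array(f["camera_matrix"])
    c=(np.array(P,float).reshape(-1,3)-E[:3,3])@E[:3,:3]
    c=c*[1,-1,-1]; p=c@K.T
    return p[:,:2]/p[:,2:]
def ray(f,uv):
    E=np.array(f["extrinsics"]);K=np.array(f["camera_matrix"])
    d=np.linalg.solve(K,np.array([uv[0],uv[1],1.]))*[1,-1,-1]
    return E[:3,3],E[:3,:3]@d
def onz(f,uv,z):
    o,d=ray(f,uv); return o+d*(z-o[2])/d[2]
def tri(fa,ua,fb,ub):
    o1,d1=ray(fa,ua);o2,d2=ray(fb,ub)
    s=np.linalg.lstsq(np.c_[d1,-d2],o2-o1,rcond=None)[0]
    a,b=o1+d1*s[0],o2+d2*s[1]; return (a+b)/2,np.linalg.norm(a-b)
E
python3 - <<'E'
from h import *
for n in("top","side"):
    f=grab_frame(n); cv2.imwrite(f"pics/{n}0.png",f["image"])
    print(n,f.keys(),np.round(f["extrinsics"],3),np.round(f["camera_matrix"],1))
print(get_state())
E
```

```text
top dict_keys(['image', 'camera_matrix', 'extrinsics']) [[ 0.018  0.997 -0.069  0.459]
 [-1.     0.016 -0.019  0.011]
 [-0.018  0.069  0.997  1.648]
 [ 0.     0.     0.     1.   ]] [[588.5   0.  321.5]
 [  0.  588.5 233.9]
 [  0.    0.    1. ]]
side dict_keys(['image', 'camera_matrix', 'extrinsics']) [[-0.729  0.501 -0.466  0.138]
 [-0.684 -0.545  0.485  0.506]
 [-0.011  0.673  0.74   0.847]
 [ 0.     0.     0.     1.   ]] [[480.    0.  320.1]
 [  0.  480.  244.4]
 [  0.    0.    1. ]]
{'time': 0.1, 'joints': array([-1.30461609e+00,  3.00399859e-01,  1.52154011e+00,  3.22233232e-06,
        1.32065889e+00, -6.65786958e-02]), 'dq': array([-0.00045033, -0.00191895, -0.00138314,  0.00055896, -0.00150537,
       -0.00018651]), 'joint_efforts': array([ 2.70364377e-03, -5.44375312e+01, -3.62367904e+01, -2.25088445e-05,
        3.11445438e-03,  2.52466958e-05]), 'eef_pos': array([ 0.17960659, -0.51960263,  0.20707773]), 'eef_rot': array([ 9.86190777e-01,  1.65612492e-01, -4.85738546e-05, -5.00756608e-04]), 'wrist_force': array([-0.50976592,  0.59967501, -0.40925013]), 'wrist_torque': array([ 0.00124724,  0.00354028, -0.00104579]), 'grasp_force': 0.0, 'grip_width': 0.9983595134026144}
```

View pics/top0.png

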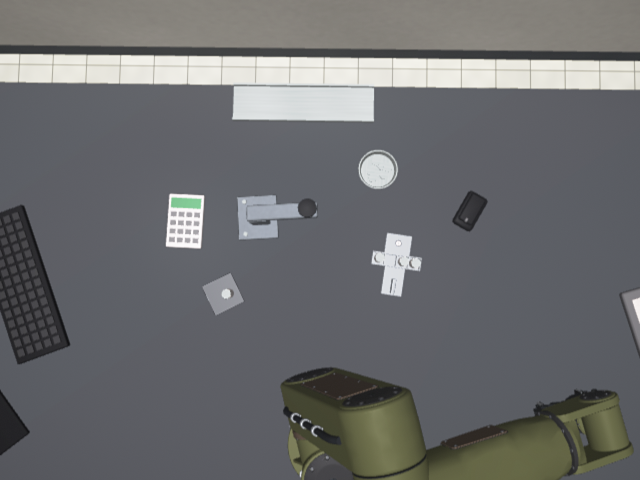

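View pics/side0.png

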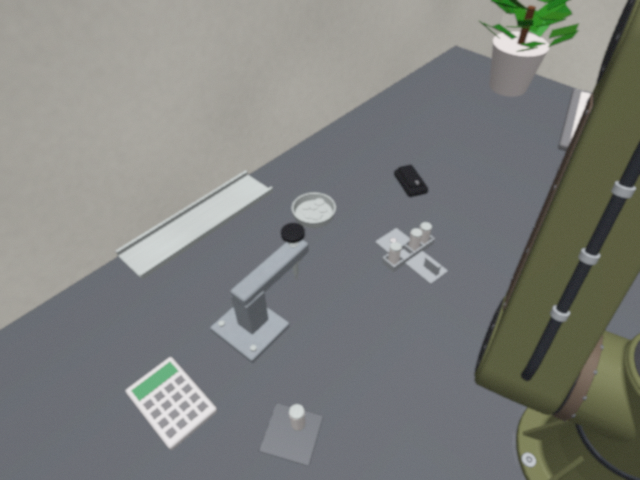

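The top view shows the tray at about (397,265), with the ring at (398,243) and the fin at (393,286). Rolls stand at (379,258), (403,262) and (415,263), and the second cell from the left is empty. The press cap is at (307,208), the mat at (223,294) and the spare roll at (227,294). The side view shows the same objects: cap (292,233), spare roll top (297,411), tray (413,245).

Run:
```python
import cv2, numpy as np
t=cv2.imread("pics/top0.png"); s=cv2.imread("pics/side0.png")
g=lambda im,x,y,w,h,k:cv2.resize(im[y:y+h,x:x+w],None,fx=k,fy=k,interpolation=cv2.INTER_CUBIC)
a=g(t,360,225,75,75,5.0); b=g(t,235,190,95,55,4.0)
c=g(t,200,270,50,50,4.0)
A=np.zeros((600,800,3),np.uint8)
A[:375,:375]=a; A[:220,380:760]=b; A[230:430,380:580]=c
cv2.imwrite("pics/topz.png",A)
B=np.zeros((600,800,3),np.uint8)
a=g(s,370,210,85,80,5.0);b=g(s,265,215,55,75,4.0);c=g(s,255,395,70,70,4.0)
B[:400,:425]=a;B[:300,430:650]=b;B[305:585,430:710]=c
cv2.imwrite("pics/sidez.png",B)
```

```text
(no output)
```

View pics/topz.png

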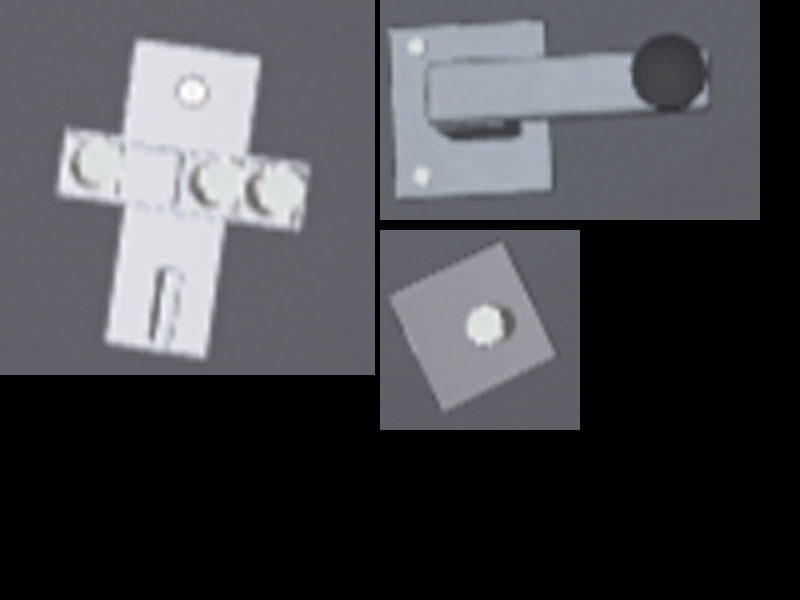

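View pics/sidez.png

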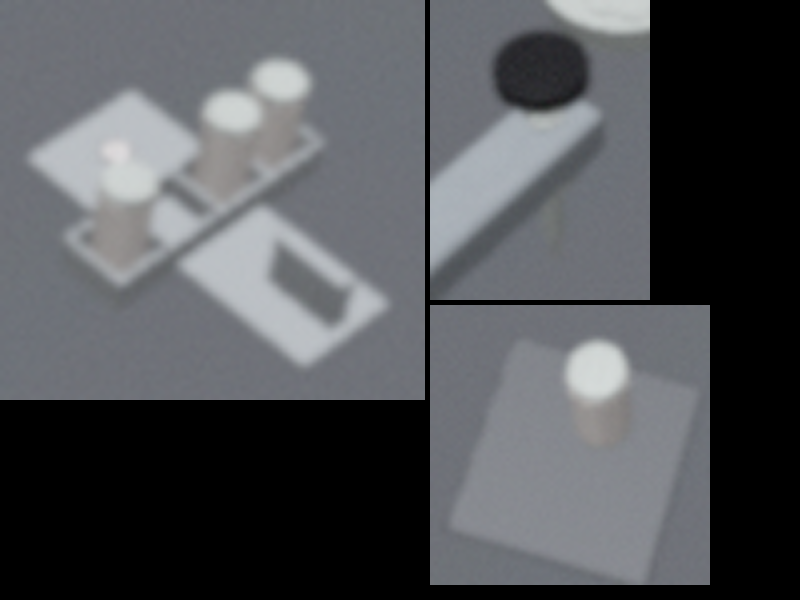

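The zoomed crops show the ring, tray corners, rolls, mat roll and cap. Cell 2 (image left is +y) is the empty one. The steel tip is visible in the side view below the arm.

```bash
cat > m.py <<'E'
from h import *
def sub(im,pts,w=3):
    g=cv2.cvtColor(im,cv2.COLOR_BGR2GRAY)
    return cv2.cornerSubPix(g,np.array(pts,np.float32).reshape(-1,1,2),(w,w),(-1,-1),(3,50,.01)).reshape(-1,2)
def blob(im,uv,r,thr,dark=False):
    g=cv2.cvtColor(im,cv2.COLOR_BGR2GRAY); u,v=map(int,uv)
    p=g[v-r:v+r+1,u-r:u+r+1]; m=((p<thr) if dark else (p>thr)).astype(np.uint8)
    n,l,s,c=cv2.connectedComponentsWithStats(m)
    i=1+np.argmax(s[1:,4]); return c[i]+[u-r,v-r],s[i]
E
python3 - <<'E'
from m import *
T=grab_frame("top");S=grab_frame("side")
z=lambda x,y,u,v,k=5:[u+(x+.5)/k-.5,v+(y+.5)/k-.5]
tc=sub(T["image"],[z(135,38,360,225),z(262,58,360,225),z(105,342,360,225),z(208,358,360,225)])
W=np.array([onz(T,c,.004) for c in tc]); print("tray corners",W.round(4).tolist())
print("widths",np.linalg.norm(W[0]-W[1]),np.linalg.norm(W[2]-W[3]),np.linalg.norm((W[0]+W[1]-W[2]-W[3])/2))
d=(W[0]+W[1]-W[2]-W[3])/2; x=d/np.linalg.norm(d); m=W.mean(0); yaw=np.arctan2(x[1],x[0])
print("yaw",np.degrees(yaw)); o=m-x*(-.0105); print("origin",o)
for n,p in dict(mark=(50,0),fin=(-70,0),c2=(0,16.5),c0=(0,-49.5)).items():
    p=np.array(p)/1e3;y=np.array([-x[1],x[0]]);q=o[:2]+x[:2]*p[0]+y*p[1]; print(n,q.round(4),pix(T,[*q,.004]).round(1),pix(S,[*q,.004]).round(1))
g=cv2.cvtColor(T["image"],cv2.COLOR_BGR2GRAY); print(g[236:250,391:406])
for thr in(228,235): print("ring blob",thr,blob(T["image"],(398,243),4,thr))
sc=sub(S["image"],[z(130,90,370,210),z(28,157,370,210),z(388,302,370,210),z(305,367,370,210)],2)
print("side corners at z4",[onz(S,c,.004).round(4).tolist() for c in sc])
for n,(uT,uS) in dict(tab_right=(tc[1],sc[0]),tab_left=(tc[0],sc[1]),rr=(tc[3],sc[2]),rl=(tc[2],sc[3])).items(): print(n,tri(T,uT,S,uS))
a,sa=blob(T["image"],(226,294),8,190);b,sb=blob(S["image"],(297,411),10,175)
print("roll",a,sa,b,sb,onz(T,a,.060),onz(S,b,.060),tri(T,a,S,b))
a,sa=blob(T["image"],(307,208),14,75,1);b,sb=blob(S["image"],(292,233),15,70,1)
print("cap",a,sa,b,sb,onz(T,a,.176),onz(S,b,.172),tri(T,a,S,b))
t=z(553,245,265-430/4,215,4); print("tip",t,onz(S,t,.022))
mc=sub(T["image"],[z(502-380,242-230,200,270,4),z(555-380,355-230,200,270,4),z(445-380,410-230,200,270,4),z(390-380,297-230,200,270,4)])
M=[onz(T,c,.004) for c in mc];print("mat",np.mean(M,0),np.linalg.norm(M[0]-M[1]))
pc=[z(400+160,57,235-95,190,4)]
E
```

```text
tray corners [[0.5797, -0.1403, 0.004], [0.5708, -0.209, 0.004], [0.4121, -0.1243, 0.004], [0.4035, -0.1794, 0.004]]
widths 0.06928706186606787 0.05575609284069392 0.16899375823779977
yaw -7.727241433997529
origin [ 0.5019232  -0.16466263  0.004     ]
mark [ 0.5515 -0.1714] [[398.  242.8]] [[392.1 240.4]]
fin [ 0.4326 -0.1553] [[391.8 285.5]] [[429.9 270.5]]
c2 [ 0.5041 -0.1483] [[389.5 259.6]] [[402.4 255.9]]
c0 [ 0.4953 -0.2137] [[413.  263.2]] [[422.  242.5]]
[[223 223 224 223 223 224 224 223 223 223 223 224 223 212 210]
 [223 223 223 223 223 223 223 222 222 222 223 223 224 222 223]
 [223 223 223 223 223 224 223 221 223 222 222 222 222 222 222]
 [223 223 222 223 223 222 221 210 220 221 223 222 222 222 221]
 [223 223 223 224 220 196 206 195 189 193 221 223 222 222 221]
 [223 223 223 222 204 193 235 235 228 193 218 223 222 222 222]
 [223 223 223 221 188 237 250 242 250 235 198 221 222 222 222]
 [223 223 223 220 185 249 250 236 251 248 181 220 223 222 222]
 [224 222 223 221 206 232 249 244 249 230 188 221 222 222 222]
 [223 223 223 223 220 202 224 219 221 199 210 222 222 222 222]
 [2
[... 843 characters left out ...]
([ 0.41147599, -0.12445877,  0.00705806]), np.float64(0.0015603698252992285))
roll [225.68181818 293.34848485] [ 4  3  9 10 66] [296.08235294 411.2       ] [  2   3  15  15 170] [0.40429666 0.29657686 0.06      ] [0.40380745 0.2953411  0.06      ] (array([0.40389192, 0.29599704, 0.0611177 ]), np.float64(0.0011616680663465656))
cap [306.90671642 207.73880597] [  5   5  19  19 268] [292.27173913 232.28532609] [  4   5  24  19 368] [0.62633278 0.07704418 0.176     ] [0.62499596 0.07783086 0.172     ] (array([0.62663916, 0.07699219, 0.17024981]), np.float64(0.0009239971071116892))
tip [295.375, 275.875] [0.63393055 0.07091266 0.022     ]
mat [0.40140259 0.31534414 0.004     ] 0.08717774228173507
```

>>> apply_moves:
  steps: "0.025 0.037 0 6.3 0.8;0.025 0.037 0 6.3 0.8;0.025 0.037 0 6.3 0.8;0.025 0.037 0 6.3 0.8;0.025 0.037 0 6.3 0.8;0.025 0.037 0 6.3 0.8;0.025 0.037 0 6.3 0.8;0.025 0.037 0 6.3 0.8;0.025 0.037 0 6.3 0.8;0.025 0.037 0 6.3 0.8;0 0.04 0 0 0.8;0 0.04 0 0 0.8;0 0.04 0 0 0.8;0 0.04 0 0 0.8;0 0.04 0 0 0.8;0 0.04 0 0 0.8;0 0.04 0 0 0.8;0 0.04 0 0 0.8;0 0.04 0 0 0.8;0 0.04 0 0 0.8"

```text
time: 2.2
eef_pos: [0.4293, 0.2519, 0.2076]
eef_rot: [0.754, 0.657, 0.0, 0.0]
wrist_force: [0.8, -1.0, -0.0]
grip_width: 0.802
grasp_force: 0.0
```

Run:
```python
from m import *
T=grab_frame("top");S=grab_frame("side");s=get_state()
print(s["eef_pos"],np.degrees(2*np.arctan2(s["eef_rot"][1],s["eef_rot"][0])),s["joints"].round(3),s["time"])
print("tip pred side",pix(S,[.6263,.077,.022]),"cap",pix(S,[.6263,.077,.176]))
t=np.array(S["image"][255:290,280:310]).mean(2).astype(int)
print(t)
# ring blob in side
g=S["image"][232:248,384:402].mean(2).astype(int);print(g)
```

```text
[0.42906211 0.25355285 0.20720223] 82.27578514139142 [4.600e-01 1.850e-01 1.664e+00 1.000e-03 1.292e+00 5.950e-01] 2.3
tip pred side [[295.86239474 279.34515938]] cap [[291.9932704  230.30612016]]
[[45 44 43 ... 66 65 68]
 [43 43 46 ... 67 67 66]
 [42 43 43 ... 68 68 65]
 ...
 [39 42 40 ... 35 35 36]
 [38 38 35 ... 35 37 39]
 [38 39 40 ... 41 36 38]]
[[87 86 86 85 86 86 86 86 86 85 86 85 85 85 83 84 85 84]
 [85 84 82 83 83 84 82 82 83 83 80 81 81 82 79 81 79 78]
 [82 80 82 81 80 79 78 81 81 77 79 77 78 76 77 79 75 76]
 [79 79 79 75 77 76 77 78 75 73 76 76 74 74 74 75 73 70]
 [75 77 75 76 76 75 75 72 74 73 73 70 71 73 71 72 70 69]
 [75 74 72 72 74 76 72 74 74 74 72 72 73 70 70 69 70 71]
 [74 74 73 73 72 74 73 72 71 71 68 70 71 71 69 70 70 69]
 [72 73 73 70 72 71 71 69 70 70 71 71 70 69 68 72 69 69]
 [71 74 69 70 70 71 69 72 70 71 69 70 67 67 70 67 68 70]
 [69 68 69 70 69 67 71 69 70 69 69 67 67 68 66 67 69 68]
 [70 69 69 70 67 66 67 67 67 67 70 67 68 69 65 65 67 68]
 [67 71 69 68 67 67 66 68 67 69 66 65 66 67 66 69 66 65]
 [67 68 68 68 66 68 68 65 65 66 67 66 66 66 67 68 67 68]
 [64 66 66 65 67 66 65 65 64 64 67 64 65 66 66 65 68 67]
 [66 65 64 64 66 65 64 64 62 65 64 65 65 65 66 64 65 67]
 [66 66 66 65 62 66 67 64 64 65 61 64 64 64 66 66 63 64]]
```

>>> apply_moves:
  steps: "-0.013 0.023 0 0 0.8;-0.0126 0.0228 0 0 0.8;0 0 -0.03 0 0.8;0 0 -0.03 0 0.8;0 0 0 0 0.8;0 0 0 0 0.8"

```text
time: 2.9
eef_pos: [0.4043, 0.2957, 0.1483]
eef_rot: [0.754, 0.656, -0.0, -0.0]
wrist_force: [0.0, -0.2, 0.0]
grip_width: 0.802
grasp_force: 0.0
```

```bash
python3 -c "
from h import *
s=get_state();print(s['eef_pos'],s['wrist_force'],s['dq'].round(4))"
```

```text
[0.40430989 0.29573331 0.14827566] [ 0.02555074 -0.16805689  0.01646974] [-0.0002 -0.0226 -0.0252 -0.0003  0.0016 -0.0003]
```

>>> apply_moves:
  steps: "0 0 -0.03 0 0.8;0 0 -0.03 0 0.8;0 0 -0.03 0 0.8;0 0 -0.02 0 0.8;0 0 -0.008 0 0.8;0 0 0 0 0.8;0 0 0 0 0.2;0 0 0 0 0.2;0 0 0 0 0.2;0 0 0 0 0.2;0 0 0 0 0.2;0 0 0 0 0.2;0 0 0 0 0.2;0 0 0 0 0.2;0 0 0 0 0.2;0 0 0 0 0.2"
  force: 40

```text
time: 4.5
eef_pos: [0.4046, 0.2964, 0.0307]
eef_rot: [0.754, 0.657, 0.001, 0.0]
wrist_force: [-1.2, 0.2, 8.0]
grip_width: 0.256
grasp_force: 38.8
```

>>> apply_moves:
  steps: "0 0 0.02 0 0.2;0 0 0.04 0 0.2;0 0 0.03 0 0.2;0 0 0 0 0.2;0.005 -0.02225 0 0 0.2;0.005 -0.02225 0 0 0.2;0.01 -0.0445 0 0 0.2;0.01 -0.0445 0 0 0.2;0.01 -0.0445 0 0 0.2;0.01 -0.0445 0 0 0.2;0.01 -0.0445 0 0 0.2;0.01 -0.0445 0 0 0.2;0.01 -0.0445 0 0 0.2;0.01 -0.0445 0 0 0.2;0.005 -0.02225 0 0 0.2;0.005 -0.02225 0 0 0.2;0 0 0 0 0.2;0 0 0 0 0.2;0 0 0 0 0.2;0 0 0 0 0.2"

```text
time: 6.5
eef_pos: [0.504, -0.1482, 0.1195]
eef_rot: [0.754, 0.657, -0.0, -0.0]
wrist_force: [-0.8, 0.8, -1.3]
grip_width: 0.261
grasp_force: 39.5
```

Run:
```python
from m import *
S=grab_frame("side");s=get_state();cv2.imwrite("pics/hold.png",cv2.resize(S["image"][150:300,320:480],None,fx=4,fy=4,interpolation=cv2.INTER_CUBIC))
print(s["eef_pos"],s["wrist_force"],s["grip_width"],np.degrees(2*np.arctan2(s["eef_rot"][1],s["eef_rot"][0])))
p=s["eef_pos"]; print("roll bottom pred",pix(S,[p[0],p[1],p[2]-.026])," tip",pix(S,p))
im=S["image"];t=grab_frame("top");cv2.imwrite("pics/t2.png",t["image"])
```

```text
[ 0.50403244 -0.14829449  0.11958325] [-0.053121    0.26393481 -1.24492554] 0.26323131651936194 82.12360132742093
roll bottom pred [[407.15899836 229.03291826]]  tip [[408.65177921 220.56805453]]
```

View pics/hold.png

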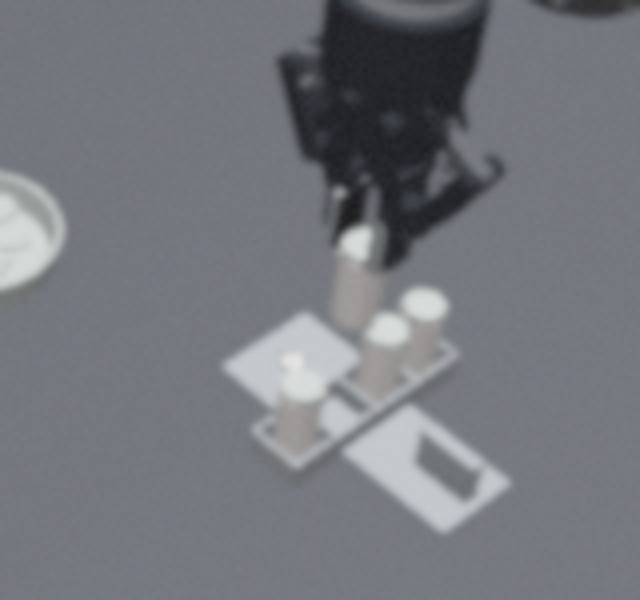

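The side view shows the held roll upright, with its bottom at about (408,230), which matches the prediction (407,229). It hovers over the empty cell.

>>> apply_moves:
  steps: "0 0 -0.03 0 0.2;0 0 -0.03 0 0.2;0 0 -0.006 0 0.2;0 0 -0.004 0 0.2;0 0 -0.004 0 0.2;0 0 -0.004 0 0.2;0 0 0 0 0.2"

```text
time: 7.3
eef_pos: [0.5042, -0.149, 0.0418]
eef_rot: [0.754, 0.657, 0.0, 0.0]
wrist_force: [1.2, -0.0, -1.1]
grip_width: 0.254
grasp_force: 39.5
```

>>> apply_moves:
  steps: "0 0 -0.003 0 0.2;0 0 -0.003 0 0.2;0 0 -0.003 0 0.2;0 0 -0.001 0 0.2;0 0 0 0 0.2"

```text
time: 7.8
eef_pos: [0.504, -0.149, 0.0314]
eef_rot: [0.754, 0.657, -0.0, -0.0]
wrist_force: [0.1, -0.4, -1.7]
grip_width: 0.257
grasp_force: 39.5
```

>>> apply_moves:
  steps: "0 0 -0.001 0 0.2;0 0 0 0 0.2;0 0 0 0 0.3;0 0 0 0 0.4;0 0 0 0 0.5;0 0 0 0 0.55;0 0 0 0 0.55;0 0 0 0 0.55;0 0 0.01 0 0.55;0 0 0.03 0 0.55;0 0 0.04 0 0.55;0 0 0.04 0 0.55;0 0 0.03 0 0.55"

```text
time: 9.1
eef_pos: [0.5043, -0.1491, 0.184]
eef_rot: [0.754, 0.657, 0.001, 0.001]
wrist_force: [0.4, -0.2, 0.0]
grip_width: 0.549
grasp_force: 0.0
```

Run:
```python
from m import *
S=grab_frame("side");s=get_state();cv2.imwrite("pics/placed.png",cv2.resize(S["image"][190:300,340:480],None,fx=4,fy=4,interpolation=cv2.INTER_CUBIC))
print(s["eef_pos"],s["wrist_force"],s["grip_width"])
z=lambda x,y,u,v,k=5:[u+(x+.5)/k-.5,v+(y+.5)/k-.5]
sc=sub(S["image"],[z(130,90,370,210),z(28,157,370,210),z(388,302,370,210),z(305,367,370,210)],2)
print("side corners at z4",[onz(S,c,.004).round(4).tolist() for c in sc])
print(pix(S,[.5041,-.1483,.004]),pix(S,[.5041,-.1483,.060]))
```

```text
[ 0.50578531 -0.14959825  0.18839246] [ 0.33668744 -0.28326876  5.3346847 ] 0.546052787804316
side corners at z4 [[0.5716, -0.2111, 0.004], [0.5802, -0.1422, 0.004], [0.4039, -0.1814, 0.004], [0.4117, -0.1271, 0.004]]
[[402.38907607 255.93898032]] [[405.28712967 239.49997605]]
```

View pics/placed.png

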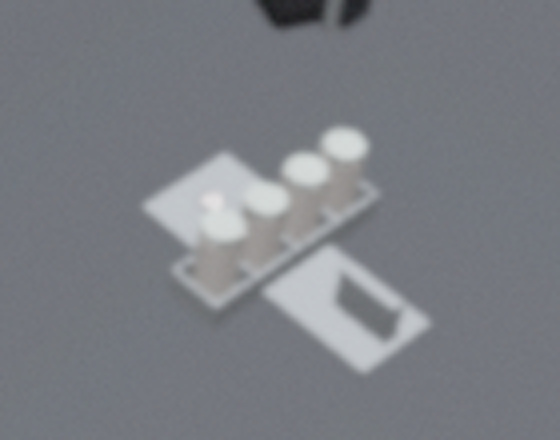

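All four rolls stand upright in the tray, with tops at about (222,225), (267,198), (305,168) and (344,145) in the crop. The tray has not moved. Next is the fin.

>>> apply_moves:
  steps: "-0.0065 -0.0006 0 -8.17 0.55;-0.0065 -0.0006 0 -8.17 0.55;-0.0065 -0.0006 0 -8.17 0.55;-0.0065 -0.0006 0 -8.17 0.55;-0.0065 -0.0006 0 -8.17 0.55;-0.0065 -0.0006 0 -8.17 0.55;-0.0065 -0.0006 0 -8.17 0.55;-0.0065 -0.0006 0 -8.17 0.55;-0.0065 -0.0006 0 -8.17 0.55;-0.0065 -0.0006 0 -8.17 0.55;-0.0065 -0.0006 0 -8.17 0.55;0 0 -0.04 0 0.55;0 0 -0.04 0 0.55;0 0 -0.02 0 0.55;0 0 0 0 0.55;0 0 0 0 0.55"

```text
time: 10.75
eef_pos: [0.433, -0.1558, 0.0816]
eef_rot: [0.998, -0.068, 0.0, 0.0]
wrist_force: [0.2, -0.1, 1.1]
grip_width: 0.55
grasp_force: 0.0
```

Run:
```python
from m import *
s=get_state()
print(s["eef_pos"],s["wrist_force"],s["grip_width"],np.degrees(2*np.arctan2(s["eef_rot"][1],s["eef_rot"][0])))
```

```text
[ 0.43297326 -0.15580035  0.08161104] [ 0.22696884 -0.06210646  1.06992357] 0.5497565656649405 -7.803339650678719
```

>>> apply_moves:
  steps: "0 0.0003 -0.03 0 0.55;0 0 -0.025 0 0.55;0 0 -0.008 0 0.55;0 0 -0.005 0 0.55;0 0 0 0 0.55;0 0 0 0 0.35;0 0 0 0 0.25;0 0 0 0 0.18;0 0 0 0 0.12;0 0 0 0 0.06;0 0 0 0 0;0 0 0 0 0;0 0 0 0 0;0 0 0 0 0"
  force: 40

```text
time: 12.15
eef_pos: [0.4326, -0.1553, 0.0126]
eef_rot: [0.998, -0.068, -0.0, -0.0]
wrist_force: [-0.0, -0.3, -0.6]
grip_width: 0.003
grasp_force: 0.0
```

Run:
```python
from m import *
S=grab_frame("side");s=get_state();T=grab_frame("top")
print(s["eef_pos"],s["wrist_force"],s["grip_width"],np.degrees(2*np.arctan2(s["eef_rot"][1],s["eef_rot"][0])))
for thr in (228,235):
  a,sa=blob(T["image"],(398,243),4,thr);print(a,sa,onz(T,a,.004))
```

```text
[ 0.43254751 -0.15529224  0.01253365] [-0.12256829  0.06413644  0.03551694] 0.001138961853578538 -7.8016560989862604
[397.94117647 242.76470588] [ 2  2  5  4 17] [ 0.55163188 -0.17134966  0.004     ]
[398.         242.84615385] [ 2  3  5  3 13] [ 0.55140704 -0.17151541  0.004     ]
```

Run:
```python
from m import *
S=grab_frame("side");T=grab_frame("top")
A=np.zeros((600,800,3),np.uint8)
A[:480,:480]=cv2.resize(S["image"][200:320,370:490],None,fx=4,fy=4,interpolation=cv2.INTER_CUBIC)
A[:320,482:802]=cv2.resize(T["image"][225:305,355:435],None,fx=4,fy=4,interpolation=cv2.INTER_CUBIC)[:,:318]
cv2.imwrite("pics/miss.png",A)
for n,p in dict(tcp=[.4326,-.1553,.0126],fintop=[.4326,-.1553,.036]).items(): print(n,(pix(S,p)-[370,200])*4,(pix(T,p)-[355,225])*4+[482,0])
```

```text
tcp [[242.09712687 272.10201903]] [[630.36713037 242.08700133]]
fintop [[248.83818554 245.09968169]] [[633.87443968 242.70421243]]
```

View pics/miss.png

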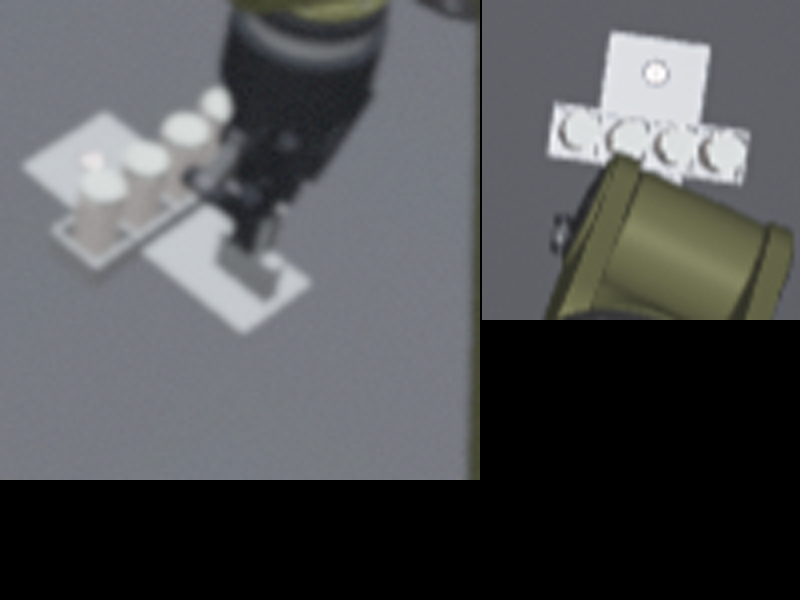

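The side crop shows the gripper over the fin at about (245,240), but the fin's front face still looks uncovered. I'll check this numerically before acting.

Run:
```python
from m import *
S=grab_frame("side");a=cv2.imread("pics/side0.png");b=S["image"]
np.set_printoptions(linewidth=200)
print(a[254:278,422:444].mean(2).astype(int));print(b[254:278,422:444].mean(2).astype(int))
x=np.array([np.cos(np.radians(-7.73)),np.sin(np.radians(-7.73))]);y=np.array([-x[1],x[0]]);o=np.array([.5019,-.1647])
for p in [(-90,5,36),(-50,5,36),(-90,5,4),(-50,5,4),(-59,5,36),(-81,5,36),(-70,5,12)]:
    q=o+x*p[0]/1e3+y*p[1]/1e3; print(p,pix(S,[*q,p[2]/1e3]).round(1))
s=get_state();print(s["eef_pos"],s["grip_width"],s["grasp_force"],s["joint_efforts"].round(2))
```

```text
[[192 189 186 178 165 150 135 121 116 117 115 115 114 114 114 115 116 114 116 115 115 114]
 [191 190 189 186 180 170 156 138 126 119 116 113 115 115 114 115 115 114 114 114 115 115]
 [191 190 187 185 184 183 176 163 147 130 121 117 113 115 115 115 114 115 114 115 115 115]
 [190 189 183 177 180 184 187 183 169 151 134 123 116 114 116 115 114 115 114 115 115 114]
 [191 186 175 159 161 174 184 188 184 173 155 137 123 118 115 115 114 114 115 114 114 114]
 [191 185 169 143 138 152 170 182 187 184 176 160 142 127 118 115 115 114 115 116 115 115]
 [190 183 165 136 119 128 145 165 179 185 185 178 165 146 132 120 117 116 116 114 114 113]
 [188 178 157 129 113 113 122 140 160 175 184 187 182 171 153 136 122 117 117 115 114 115]
 [188 174 148 122 111 108 111 119 134 154 171 183 187 184 175 158 139 127 117 117 115 114]
 [185 169 141 118 109 109 109 111 117 129 148 167 181 185 185 177 163 146 129 120 115 116]
 [184 165 134 115 108 108 110 108 112 114 125 143 162 177 185 186 181 170 149 130 120 116]
 [183 163 137 116 109 108 107 108 109 110 111 121 138 158 173 183 184 177 164 146 131 124]
 [186 17
[... 2878 characters left out ...]
8 149 176 193 197 192 179]
 [198 200 201 202 202 202 201 201 200 197 191 179 162 142 138 151 169 186 191 189 176 157]
 [190 197 200 201 202 201 200 203 202 200 198 194 184 170 167 177 187 188 182 168 152 136]
 [173 188 196 199 201 201 201 200 201 200 202 200 196 190 188 191 188 179 162 143 130 124]
 [149 166 181 194 198 201 201 201 202 201 202 202 200 197 192 186 175 157 139 128 124 124]]
(-90, 5, 36) [[437.6 267.8]]
(-50, 5, 36) [[423.9 257.1]]
(-90, 5, 4) [[435.2 277. ]]
(-50, 5, 4) [[421.8 266.3]]
(-59, 5, 36) [[426.9 259.5]]
(-81, 5, 36) [[434.5 265.4]]
(-70, 5, 12) [[429.  269.3]]
[ 0.43256086 -0.15531055  0.01256863] 0.0003405370672315276 0.0 [ -0.   -48.49 -25.7    0.     0.     0.  ]
```

The fingers closed just above the fin top. Their ends sit about 20 mm higher than the TCP reading implies, and the images of the roll grasp agree. I'll open and go lower in stages, watching the force.

>>> apply_moves:
  steps: "0 0 0 0 0.2;0 0 0 0 0.4;0 0 0 0 0.4;0 0 0 0 0.4;0 0 -0.003 0 0.4;0 0 -0.003 0 0.4;0 0 0 0 0.4;0 0 0 0 0.4"

```text
time: 13.2
eef_pos: [0.4325, -0.1553, 0.0064]
eef_rot: [0.998, -0.068, -0.0, -0.0]
wrist_force: [-0.4, -0.4, 0.2]
grip_width: 0.399
grasp_force: 0.0
```

>>> apply_moves:
  steps: "0 0 -0.002 0 0.4;0 0 -0.002 0 0.4;0 0 0 0 0.4;0 0 0 0 0.4"

```text
time: 13.6
eef_pos: [0.4326, -0.1553, 0.0025]
eef_rot: [0.998, -0.068, -0.0, -0.0]
wrist_force: [-0.1, -0.5, 0.1]
grip_width: 0.395
grasp_force: 0.0
```

Run:
```python
from m import *
S=grab_frame("side");s=get_state()
cv2.imwrite("pics/low.png",cv2.resize(S["image"][200:290,380:480],None,fx=6,fy=6,interpolation=cv2.INTER_CUBIC))
print(s["eef_pos"],s["wrist_force"],s["grip_width"])
```

```text
[ 0.43257135 -0.15531594  0.00258805] [ 0.69953459  0.90602413 -0.15453917] 0.39522390780235334
```

View pics/low.png

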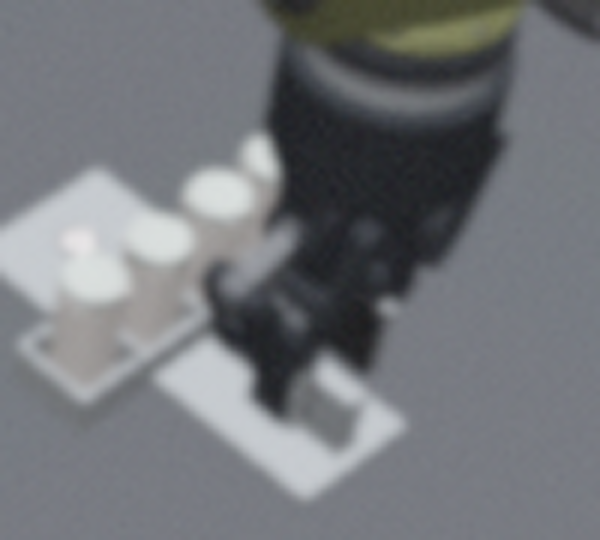

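The side crop shows the near finger in front of the fin at about (280,390), with its tip at (285,415). The fin is now between the fingers, so I'll close.

>>> apply_moves:
  steps: "0 0 0 0 0.25;0 0 0 0 0.15;0 0 0 0 0.08;0 0 0 0 0;0 0 0 0 0;0 0 0 0 0;0 0 0 0 0;0 0 0 0 0"
  force: 40

```text
time: 14.45
eef_pos: [0.4326, -0.1555, 0.0028]
eef_rot: [0.998, -0.068, 0.0, 0.0]
wrist_force: [-2.8, -1.3, 5.5]
grip_width: 0.102
grasp_force: 39.6
```

Run:
```python
from m import *
np.set_printoptions(linewidth=200)
S=grab_frame("side");s=get_state();T=grab_frame("top")
print(s["eef_pos"],s["wrist_force"],s["grip_width"],s["grasp_force"])
a,sa=blob(T["image"],(398,243),4,228);print(a,sa,onz(T,a,.004))
print(S["image"][250:280,418:444].mean(2).astype(int))
p=s["eef_pos"]
for dz in(0,.01,.02,.03): print(dz,pix(S,[p[0]+.0007,p[1]+.012,p[2]+dz]))
```

```text
[ 0.43265214 -0.15547398  0.00280008] [-2.93406479 -2.74523441  6.29664516] 0.1011075613695114 39.63178038597107
[398.2        242.73333333] [ 2  2  5  4 15] [ 0.55173162 -0.1720695   0.004     ]
[[ 97 106 109 102  89  79  75  84 100 109  98  80  64  62  51  46  47  46  39  39  38  40  42  39  43  45]
 [ 86  84  84  77  74  69  65  66  75  85  83  74  69  67  57  50  45  41  37  39  41  46  52  54  53  64]
 [ 95  85  73  60  61  60  57  53  49  57  62  65  66  65  62  52  45  40  38  44  54  75  88  85  77  83]
 [132 120  89  64  55  52  48  41  39  42  49  58  63  65  60  49  40  38  40  42  68 106 127 124 107 107]
 [171 159 131  93  66  51  44  41  42  37  44  51  60  56  53  46  42  38  39  44  71 113 138 138 125 121]
 [192 185 167 141 112  76  53  40  38  38  35  40  47  49  43  43  37  40  43  42  56  91 117 128 127 123]
 [200 197 191 178 155 123  86  58  41  32  38  42  37  42  40  39  40  47  39  44  45  68  94 113 121 122]
 [202 202 200 195 183 163 129  86  52  41  38  40  39  37  42  42  48  53  51  44  49  74  96 112 121 123]
 [203 202 203 201 196 185 156 110  63  45  40  3
[... 1743 characters left out ...]
57 178 193 197 190 177 158]
 [138 157 177 191 199 200 202 202 202 202 202 203 201 199 192 178 163 152 159 178 190 192 184 170 153 137]
 [127 136 155 175 189 197 201 202 202 202 202 202 202 200 200 195 186 179 183 189 190 179 162 142 133 126]
 [125 127 134 150 171 187 195 200 202 202 203 202 201 203 202 201 197 194 189 185 174 157 139 129 124 123]
 [123 123 126 133 148 166 181 194 198 202 202 201 201 202 202 201 199 191 180 163 146 135 127 125 124 126]
 [123 123 123 125 129 141 161 179 191 199 200 202 201 201 199 196 190 177 157 139 128 126 125 124 124 124]]
0 [[426.53333146 273.62292773]]
0.01 [[427.21799991 270.80854376]]
0.02 [[427.91220336 267.95496546]]
0.03 [[428.61614237 265.06136833]]
```

>>> apply_moves:
  steps: "0 0 0 0 0.2;0 0 0 0 0.3;0 0 0 0 0.3;0 0 -0.004 0 0.3;0 0 -0.004 0 0.3;0 0 -0.003 0 0.3;0 0 0 0 0.3"

```text
time: 15.25
eef_pos: [0.4323, -0.1552, -0.009]
eef_rot: [0.998, -0.068, -0.0, -0.0]
wrist_force: [-0.4, -0.5, 1.2]
grip_width: 0.3
grasp_force: 0.0
```

>>> apply_moves:
  steps: "0 0 0 0 0.2;0 0 0 0 0.1;0 0 0 0 0;0 0 0 0 0;0 0 0 0 0;0 0 0 0 0;0 0 0 0 0"
  force: 50

```text
time: 15.95
eef_pos: [0.4327, -0.1555, -0.0083]
eef_rot: [0.998, -0.068, 0.0, 0.0]
wrist_force: [-2.4, -2.2, 5.1]
grip_width: 0.102
grasp_force: 49.5
```

Run:
```python
from m import *
S=grab_frame("side");s=get_state();T=grab_frame("top")
print(s["eef_pos"],s["wrist_force"],s["grip_width"],s["grasp_force"],np.degrees(2*np.arctan2(s["eef_rot"][1],s["eef_rot"][0])))
for t in(228,235):
  a,sa=blob(T["image"],(398,243),4,t);print(a,sa,onz(T,a,.004))
z=lambda x,y,u,v,k=5:[u+(x+.5)/k-.5,v+(y+.5)/k-.5]
tc=sub(T["image"],[z(135,38,360,225),z(262,58,360,225)]);W=[onz(T,c,.004) for c in tc];print(np.array(W).round(4).tolist())
d=W[0]-W[1];print("yaw tab",np.degrees(np.arctan2(-d[0],d[1])))
# cap by ellipse; press yaw from arm mask
b=T["image"].astype(int); print(b[212,280],b[230,270],b[200,290])
a,sa=blob(T["image"],(307,208),14,75,1);print(a,onz(T,a,.176))
m=(T["image"][:,:,0].astype(int)-T["image"][:,:,2]>12).astype(np.uint8);m[:,:235]=0;m[:,325:]=0;m[:185]=0;m[245:]=0
print(m.sum())
c=[m[:,u].nonzero()[0] for u in (282,286,290,294)];print([(x.min(),x.max()) for x in c if len(x)])
```

```text
[ 0.43263288 -0.15547697 -0.00826464] [-2.57940471 -3.8566857   5.3300119 ] 0.1038529936545027 49.54060256481171 -7.806928277186319
[397.94117647 242.76470588] [ 2  2  5  4 17] [ 0.55163188 -0.17134966  0.004     ]
[398.         242.90909091] [ 2  3  5  3 11] [ 0.55123117 -0.17151694  0.004     ]
[[0.5803, -0.14, 0.004], [0.5702, -0.2091, 0.004]]
yaw tab -8.314769570435818
[184 174 166] [187 175 168] [107 100  97]
[306.90671642 207.73880597] [0.62633278 0.07704418 0.176     ]
1822
[(np.int64(204), np.int64(217)), (np.int64(204), np.int64(217)), (np.int64(203), np.int64(217)), (np.int64(203), np.int64(217))]
```

>>> apply_moves:
  steps: "0.0015 0.005 0 0 0;0.0015 0.005 0 0 0;0.003 0.01 0 0 0;0.003 0.01 0 0 0;0.003 0.01 0 0 0;0.003 0.01 0 0 0;0.003 0.01 0 0 0;0.003 0.01 0 0 0;0.003 0.01 0 0 0;0.003 0.01 0 0 0;0.003 0.01 0 0 0;0.003 0.01 0 0 0;0.003 0.01 0 0 0;0.003 0.01 0 0 0;0.003 0.01 0 0 0;0.003 0.01 0 0 0;0.003 0.01 0 0 0;0.003 0.01 0 0 0;0.0015 0.005 0 0 0;0.0015 0.005 0 0 0"

```text
time: 18.05
eef_pos: [0.4867, 0.0246, -0.0082]
eef_rot: [0.998, -0.068, 0.0, 0.0]
wrist_force: [-2.3, -7.7, 6.1]
grip_width: 0.105
grasp_force: 50.1
```

Run:
```python
from m import *
S=grab_frame("side");s=get_state();T=grab_frame("top");cv2.imwrite("pics/T3.png",T["image"])
print(s["eef_pos"],s["wrist_force"],s["grip_width"],s["grasp_force"])
p=np.array([.5514,-.1714])+s["eef_pos"][:2]-[.43263,-.15548];u=pix(T,[*p,.004])[0];print("pred mark",p,u)
a,sa=blob(T["image"],u.round(),5,228);print(a,sa,onz(T,a,.004))
```

```text
[ 0.48687707  0.02516963 -0.00824902] [-0.24166059  0.02135713  6.32336972] 0.10583636605186082 49.57691252231598
pred mark [0.60564707 0.00924963] [333.53257301 222.44353478]
[333.5        222.22222222] [ 3  3  4  5 18] [0.60626814 0.00935103 0.004     ]
```

>>> apply_moves:
  steps: "0.0025 0.0085 0 0 0;0.0025 0.0085 0 0 0;0.0025 0.0085 0 0 0;0.0025 0.0085 0 0 0;0.0025 0.0085 0 0 0;0.0025 0.0085 0 0 0;0.0025 0.0085 0 0 0;0.0015 0.0042 0 0 0;0.0015 0.0042 0 0 0;0 0 0 0 0;0 0 0 0 0"

```text
time: 19.25
eef_pos: [0.5073, 0.0929, -0.0082]
eef_rot: [0.998, -0.068, 0.0, -0.0]
wrist_force: [0.7, -0.4, 4.7]
grip_width: 0.105
grasp_force: 49.6
```

Run:
```python
from m import *
S=grab_frame("side");s=get_state();T=grab_frame("top")
print(s["eef_pos"],s["wrist_force"],s["grip_width"],s["grasp_force"])
p=np.array([.5514,-.1714])+s["eef_pos"][:2]-[.43263,-.15548];print("pred mark",p)
u,v=pix(S,[*p,.004])[0].round().astype(int);print(u,v,pix(S,[.6266,.0771,.022]))
cv2.imwrite("pics/under.png",cv2.resize(S["image"][v-45:v+30,u-50:u+50],None,fx=8,fy=8,interpolation=cv2.INTER_CUBIC))
```

```text
[ 0.5072777   0.09284672 -0.00822986] [-1.18967155 -0.65684856  4.58397286] 0.10513506617015109 49.63705658912659
pred mark [0.6260477  0.07692672]
296 284 [[295.73280721 279.29818336]]
```

View pics/under.png

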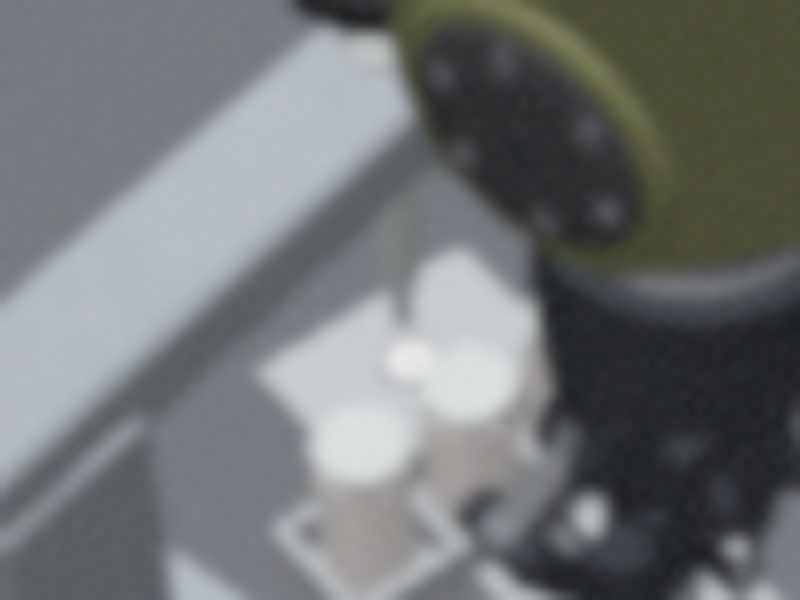

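The side crop shows the tip ending at about (400,325) and the white ring centre at about (408,358), right below it. Refining with pixel numbers.

Run:
```python
from m import *
np.set_printoptions(linewidth=200)
S=grab_frame("side");im=S["image"].astype(int)
print("cols 288..306, rows 266..292");print(im[266:292,288:307].mean(2).astype(int))
print("saturation b-r");print((im[:,:,0]-im[:,:,2])[274:292,290:302])
for x in(.6246,.6266,.6286):
  for y in (.0751,.0771,.0791): print(x,y,[pix(S,[x,y,z]).round(2).tolist() for z in(.042,.022,.004)])
```

```text
cols 288..306, rows 266..292
[[ 96  94  97  99 105 116 122 124 118 120 119 122 124 123 123 123 122 123 119]
 [ 94  96  99 106 114 121 126 124 121 119 120 122 124 124 125 124 126 124 122]
 [ 95 100 106 113 121 124 123 124 119 119 119 122 124 125 126 128 127 125 124]
 [101 107 114 120 120 124 125 125 121 120 120 123 126 131 139 144 140 131 126]
 [108 115 121 124 123 127 125 125 120 119 121 132 142 155 167 171 163 145 133]
 [115 119 125 124 123 124 125 124 121 124 136 154 169 183 191 193 186 169 146]
 [121 123 125 124 123 124 124 123 122 131 154 178 191 198 202 202 198 188 171]
 [124 126 123 124 126 126 127 123 126 138 168 191 201 203 203 203 203 198 186]
 [123 124 125 126 129 134 134 127 131 151 178 197 203 204 204 204 204 203 198]
 [124 124 128 131 144 152 150 139 135 160 187 200 203 204 204 204 204 203 202]
 [126 131 141 155 169 177 170 149 142 168 192 202 204 204 205 204 204 203 203]
 [135 147 164 181 190 193 182 157 146 171 194 203 205 204 204 204 203 205 203]
 [157 172 187 196 200 199 187 165 152 170 193 201 204 203 204 204 204 204 204]
 [183 193 198 202 203 201 194 177 169 179 19
[... 1673 characters left out ...]
 4  5  5  7  6  3  0 -1  1]]
0.6246 0.0751 [[[296.59, 273.5]], [[297.03, 279.26]], [[297.41, 284.3]]]
0.6246 0.0771 [[[295.93, 274.03]], [[296.38, 279.79]], [[296.77, 284.83]]]
0.6246 0.0791 [[[295.27, 274.57]], [[295.73, 280.32]], [[296.13, 285.36]]]
0.6266 0.0751 [[[295.94, 273.01]], [[296.38, 278.77]], [[296.77, 283.81]]]
0.6266 0.0771 [[[295.28, 273.54]], [[295.73, 279.3]], [[296.13, 284.34]]]
0.6266 0.0791 [[[294.62, 274.08]], [[295.08, 279.83]], [[295.49, 284.87]]]
0.6286 0.0751 [[[295.28, 272.52]], [[295.74, 278.28]], [[296.13, 283.32]]]
0.6286 0.0771 [[[294.62, 273.05]], [[295.09, 278.81]], [[295.49, 283.85]]]
0.6286 0.0791 [[[293.96, 273.58]], [[294.44, 279.34]], [[294.85, 284.38]]]
```

>>> apply_moves:
  steps: "0.0005 0.0004 0 0 0;0.0005 0.0004 0 0 0;0 0 0 0 0;0 0 0 0 0;0 0 0 0 0.1;0 0 0 0 0.15;0 0 0 0 0.25;0 0 0 0 0.35;0 0 0 0 0.4;0 0 0 0 0.4;0 0 0.02 0 0.4;0 0 0.03 0 0.4;0 0 0.04 0 0.4;-0.01 0 0.04 0 0.4;-0.02 0 0.04 0 0.2;-0.04 -0.02 0.04 0 0;-0.04 -0.02 0.03 0 0;0 -0.03 0 0 0;0 -0.03 0 0 0;0 0 0 0 0"

```text
time: 21.4
eef_pos: [0.4074, -0.0039, 0.2232]
eef_rot: [0.998, -0.069, 0.001, 0.0]
wrist_force: [-0.2, 0.0, 0.0]
grip_width: 0.002
grasp_force: 0.0
```

Run:
```python
from m import *
np.set_printoptions(linewidth=200)
S=grab_frame("side");T=grab_frame("top");s=get_state();im=S["image"].astype(int)
print(s["eef_pos"],s["grip_width"],s["wrist_force"])
print(im[274:292,288:307].mean(2).astype(int))
print((im[:,:,0]-im[:,:,2])[276:292,290:302])
cv2.imwrite("pics/rel_s.png",S["image"]);cv2.imwrite("pics/rel_t.png",T["image"])
A=np.zeros((600,800,3),np.uint8)
A[:560,:400]=cv2.resize(S["image"][225:345,250:360],None,fx=4.67,fy=4.67,interpolation=cv2.INTER_CUBIC)[:560,:400]
A[:400,400:]=cv2.resize(T["image"][185:265,270:350],None,fx=5,fy=5,interpolation=cv2.INTER_CUBIC)
cv2.imwrite("pics/rel.png",A)
```

```text
[ 0.40756857 -0.00201214  0.2227802 ] 0.0021369806663790267 [-0.59700474  0.62094619  0.45164099]
[[116 117 115 118 120 125 125 120 122 142 170 188 193 195 195 195 195 194 190]
 [116 117 120 126 135 144 143 130 129 152 179 191 195 195 194 195 195 195 195]
 [119 124 133 146 161 168 162 141 134 160 184 193 195 195 195 196 195 195 195]
 [131 145 160 172 182 185 173 149 138 162 185 193 195 196 195 195 195 194 194]
 [154 168 181 187 192 190 179 157 145 164 184 194 195 195 195 196 194 194 196]
 [176 185 191 194 194 191 184 169 161 171 185 191 194 195 195 195 195 195 195]
 [190 194 194 195 195 193 189 183 180 182 188 191 194 195 195 195 196 196 197]
 [194 195 195 195 194 193 193 195 197 199 196 194 194 195 197 199 201 200 199]
 [195 195 195 195 193 191 197 209 215 216 213 206 201 199 201 204 206 206 203]
 [195 195 196 195 193 193 202 217 223 222 220 217 211 206 207 210 211 210 209]
 [195 196 195 195 194 192 204 219 223 221 220 217 213 210 210 212 213 213 212]
 [196 195 195 196 192 189 198 212 218 216 216 214 213 213 212 212 213 212 213]
 [195 196 196 197 193 191 190 197 201 202 204 209 212 
[... 345 characters left out ...]
1 213 213 214 212 212 210 205 200 192 185 178 178 181 184 187 186 181 175]]
[[11 10  9 10  7  6  7  8  8  8  8  8]
 [10 10  9  9  8  6  5  8  8  9  9  9]
 [ 8  8  8  9  8  7  8  9  9 10  9  9]
 [ 9  8  9  9  9  7  8  8  8  9  9  8]
 [ 9  9  9  9  7  7  6  7  7  8  8  8]
 [ 9  8  8  9  6  4  3  3  4  5  7  9]
 [ 9  9  8  7  3  1  0  0  0  2  3  6]
 [ 8  8  7  5  2  0 -1 -1  0  0  2  4]
 [ 8  7  8  5  1  0 -2 -1  0  1  2  3]
 [ 7  8  7  6  3  0 -1  0  0  2  2  4]
 [ 8  8  8  7  6  1  1  1  2  3  4  4]
 [ 8  8  8  7  8  6  6  5  3  3  4  3]
 [ 7  7  7  8  8  8  7  6  4  4  4  4]
 [ 6  7  6  6  7  7  7  7  4  3  3  3]
 [ 4  5  4  5  6  6  7  6  4  2  3  3]
 [ 5  4  3  5  4  6  6  6  4  0 -1  1]]
```

View pics/rel.png

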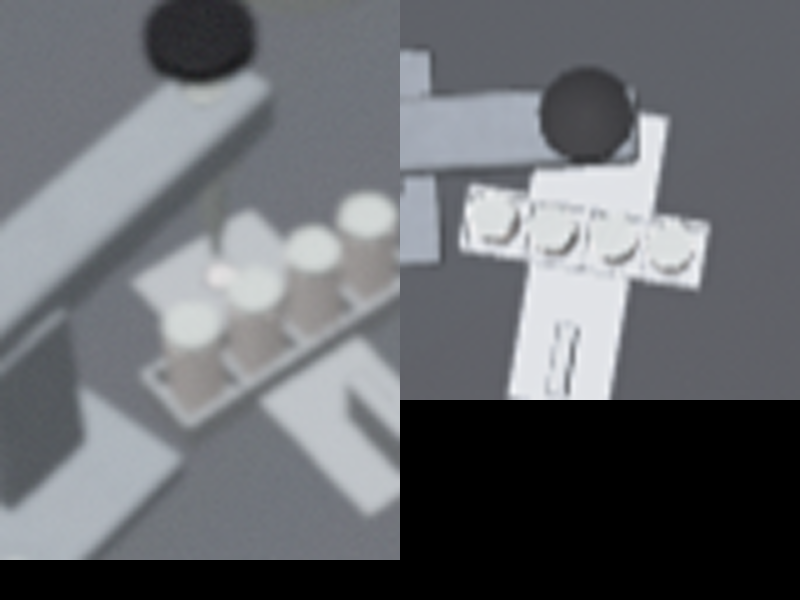

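The view shows the released tray with all four rolls upright, the tip at about (217,262) and the ring at (222,275) right below it. In the top crop the cap is at (587,113) and the fin at (565,357). I'll cross-check the ring position from the tray's corners.

Run:
```python
from m import *
S=grab_frame("side");T=grab_frame("top")
z=lambda x,y,u,v,k:[u+(x+.5)/k-.5,v+(y+.5)/k-.5]
# top: front-right tab corner, rear corners
g=[z(668-400,116,270,185,5)]
mk=cv2.cvtColor(T["image"],cv2.COLOR_BGR2GRAY)
loc=np.array([[74,-35],[-95,-28],[-95,28]])/1e3
def R(a): return np.array([[np.cos(a),-np.sin(a)],[np.sin(a),np.cos(a)]])
a0=np.radians(-7.8);m=np.array([.6268,.0775])
q=[(R(a0)@(l-[.05,0]))+m for l in loc]; print("guess",[pix(T,[*p,.004])[0].round(1).tolist() for p in q],g)
def fit(P,loc):
    P=np.array(P)[:,:2];pc,lc=P.mean(0),loc.mean(0)
    H=(loc-lc).T@(P-pc);a=np.arctan2(H[0,1]-H[1,0],H[0,0]+H[1,1])
    r=P-(pc+(loc-lc)@R(a).T); return pc+R(a)@([.05,0]-lc),np.degrees(a),(r*1e3).round(1).tolist()
c=sub(T["image"],[pix(T,[*p,.004])[0] for p in q]);print(c.round(2).tolist());print("top fit",fit([onz(T,x,.004) for x in c],loc))
T0=cv2.imread("pics/top0.png");loc4=np.array([[74,35],[74,-35],[-95,28],[-95,-28]])/1e3
c=sub(T0,[z(135,38,360,225,5),z(262,58,360,225,5),z(105,342,360,225,5),z(208,358,360,225,5)]);print("top0 fit",fit([onz(T,x,.004) for x in c],loc4))
q=[(R(a0)@(l-[.05,0]))+m for l in loc4]
c=sub(S["image"],[pix(S,[*p,.004])[0] for p in q],3);print(c.round(2).tolist(),[pix(S,[*p,.004])[0].round(1).tolist() for p in q]);f=fit([onz(S,x,.004) for x in c],loc4);print("side fit",f,"mark px",pix(S,[*f[0],.004]))
t=np.array([295.75,278.6]);print("tip on side",onz(S,t,.022), onz(S,[295.7,277],.030))
b,_=blob(S["image"],(292,233),15,70,1);a,_=blob(T["image"],(307,208),14,75,1);print("cap",onz(S,b,.171),onz(T,a,.174))
```

```text
guess [[323.0, 208.0], [311.2, 267.2], [291.4, 264.1]] [[323.2, 207.8]]
[[323.0299987792969, 208.3300018310547], [310.70001220703125, 267.4100036621094], [291.05999755859375, 263.92999267578125]]
top fit (array([0.62645944, 0.07733434]), np.float64(-8.38669107339773), [[-0.1, 0.2], [-0.2, 0.1], [0.4, -0.3]])
top0 fit (array([ 0.55148135, -0.1714114 ]), np.float64(-7.752521620313517), [[-0.3, -0.3], [0.3, 0.4], [0.5, -0.2], [-0.5, 0.2]])
[[277.5, 284.6199951171875], [303.260009765625, 269.3800048828125], [328.3299865722656, 334.9700012207031], [349.4200134277344, 320.29998779296875]] [[276.7, 285.8], [301.9, 270.1], [328.1, 335.4], [348.9, 320.5]]
side fit (array([0.62666832, 0.07435446]), np.float64(-8.6354189013457), [[0.7, 0.2], [-0.2, -0.1], [-0.2, 0.0], [-0.2, -0.1]]) mark px [[296.99034067 283.59837844]]
tip on side [0.627943   0.07571065 0.022     ] [0.62639344 0.07685281 0.03      ]
cap [0.62550553 0.07728404 0.171     ] [0.62698854 0.07714102 0.174     ]
```

>>> apply_moves:
  steps: "0.02 0.007 0 0 0;0.04 0.0145 0 0 0;0.04 0.0145 0 0 0;0.04 0.0145 0 0 0;0.04 0.0145 0 0 0;0.0395 0.0145 0 0 0;0 0 0 0 0;0 0 0 0 0;0 0 0 0 0;0 0 -0.02 0 0;0 0 -0.015 0 0;0 0 0 0 0;0 0 0 0 0"

```text
time: 22.9
eef_pos: [0.6269, 0.0776, 0.1883]
eef_rot: [0.998, -0.068, 0.0, 0.0]
wrist_force: [-0.6, -0.4, 0.2]
grip_width: 0.002
grasp_force: 0.0
```

Now down in small steps until contact.

>>> apply_moves:
  steps: "0 0 -0.004 0 0;0 0 -0.004 0 0;0 0 -0.004 0 0;0 0 -0.004 0 0;0 0 -0.004 0 0;0 0 0 0 0;0 0 0 0 0"

```text
time: 23.6
eef_pos: [0.6271, 0.0776, 0.1677]
eef_rot: [0.998, -0.068, -0.0, 0.0]
wrist_force: [0.2, 0.3, 0.3]
grip_width: -0.001
grasp_force: 0.0
```

>>> apply_moves:
  steps: "0 0 -0.003 0 0;0 0 -0.003 0 0;0 0 -0.003 0 0;0 0 -0.003 0 0;0 0 -0.003 0 0;0 0 0 0 0;0 0 0 0 0"

```text
time: 24.3
eef_pos: [0.6271, 0.0777, 0.1528]
eef_rot: [0.998, -0.068, 0.0, -0.0]
wrist_force: [0.6, 0.7, 0.3]
grip_width: -0.001
grasp_force: 0.0
```

>>> apply_moves:
  steps: "0 0 -0.002 0 0;0 0 -0.002 0 0;0 0 -0.002 0 0;0 0 0 0 0;0 0 0 0 0"

```text
time: 24.8
eef_pos: [0.6272, 0.0777, 0.147]
eef_rot: [0.998, -0.068, 0.0, -0.0]
wrist_force: [-0.1, -0.1, 5.0]
grip_width: 0.001
grasp_force: 2.1
```

>>> apply_moves:
  steps: "0 0 -0.003 0 0;0 0 -0.003 0 0;0 0 -0.003 0 0;0 0 0 0 0;0 0 0 0 0"

```text
time: 25.3
eef_pos: [0.6273, 0.0777, 0.1383]
eef_rot: [0.998, -0.068, 0.0, -0.0]
wrist_force: [-0.9, -0.8, 6.8]
grip_width: -0.001
grasp_force: 3.6
```

>>> apply_moves:
  steps: "0 0 -0.002 0 0;0 0 -0.001 0 0;0 0 -0.001 0 0;0 0 0 0 0;0 0 0 0 0"

```text
time: 25.8
eef_pos: [0.6273, 0.0776, 0.1345]
eef_rot: [0.998, -0.068, 0.0, -0.0]
wrist_force: [-1.6, -0.0, 8.1]
grip_width: 0.001
grasp_force: 4.2
```

>>> apply_moves:
  steps: "0 0 -0.001 0 0;0 0 -0.001 0 0;0 0 0 0 0;0 0 0 0 0"

```text
time: 26.2
eef_pos: [0.6275, 0.0777, 0.1337]
eef_rot: [0.998, -0.068, 0.001, -0.0]
wrist_force: [-6.1, -0.4, 17.7]
grip_width: 0.0
grasp_force: 8.8
```

The tip is firmly on the tab: force jumped from 8 to 18 N. Retracting.

>>> apply_moves:
  steps: "0 0 0.003 0 0;0 0 0.006 0 0;0 0 0.01 0 0;0 0 0.02 0 0;0 0 0.03 0 0;0 0 0.03 0 0;-0.03 -0.02 0.02 0 0;-0.04 -0.03 0 0 0;-0.04 -0.03 0 0 0;-0.04 -0.03 0 0 0;-0.04 -0.03 0 0 0;-0.03 -0.03 0 0 0;0 0 0 0 0;0 0 0 0 0"

```text
time: 27.6
eef_pos: [0.4069, -0.0927, 0.2511]
eef_rot: [0.998, -0.069, 0.0, -0.0]
wrist_force: [0.1, 0.0, 0.3]
grip_width: 0.0
grasp_force: 0.0
```

Run:
```python
from m import *
S=grab_frame("side");T=grab_frame("top");s=get_state();print(s["eef_pos"],s["wrist_force"])
for f,o,r in((S,"pics/rel_s.png",(225,345,255,360)),(T,"pics/rel_t.png",(150,275,160,420))):
    a=f["image"].astype(int).mean(2);b=cv2.imread(o).astype(int).mean(2)
    d=a-b; d=d[r[0]:r[1],r[2]:r[3]]; d-=np.median(d); print(np.abs(d).max(),(np.abs(d)>15).sum(),np.argwhere(np.abs(d)>15)[:8].tolist())
a,_=blob(T["image"],(307,208),14,75,1);print("cap",a)
im=S["image"].astype(int);print((im[:,:,0]-im[:,:,2])[278:290,290:302]);print(im[278:290,290:302].mean(2).astype(int))
i0=cv2.imread("pics/top0.png").astype(int).mean(2);d=np.abs(T["image"].astype(int).mean(2)-i0)
for n,(u,v,w) in dict(mouse=(470,211,22),dish=(378,169,22),calc=(185,221,30)).items(): print(n,d[v-w:v+w,u-w:u+w].max())
```

```text
[ 0.40751813 -0.09194833  0.25073172] [ 0.33512618  0.08976083 -0.83064525]
9.333333333333336 0 []
9.666666666666671 0 []
cap [306.91153846 207.61923077]
[[ 9 10  9  9  9  8  6  8  8  9  9  9]
 [ 9  9  8  9  8  7  8  7  8 10 10  9]
 [ 8  9  8  8  8  7  7  6  7  8  9  9]
 [ 9  8  9  8  6  5  3  2  4  5  7  7]
 [ 9  8  8  7  4  1  0 -1 -1  2  5  6]
 [ 8  8  8  5  3  0 -1 -1  0  0  1  4]
 [ 7  7  7  5  1 -1  0 -1  0  1  3  3]
 [ 8  8  9  6  3  0 -1  0  0  1  3  3]
 [ 9  7  7  7  5  3  1  2  3  3  4  5]
 [ 9  8  8  9  7  6  6  4  4  4  3  4]
 [ 7  6  7  7  7  8  8  6  3  3  3  3]
 [ 6  7  7  7  7  7  8  7  5  3  3  3]]
[[178 186 190 188 177 154 143 162 184 192 193 194]
 [189 192 193 190 184 167 159 169 183 191 193 194]
 [194 193 193 194 189 182 178 181 186 191 192 192]
 [194 194 193 192 191 194 196 197 196 193 192 194]
 [194 194 192 191 195 207 214 215 212 205 200 198]
 [195 195 191 192 202 216 222 220 219 215 210 204]
 [193 194 193 191 203 218 221 219 218 216 212 209]
 [193 193 191 188 196 209 216 214 214 213 211 210]
 [194 194 192 190 190 196 201 200 204 208 210 210]
 [194 194 194 192 191 188 188 187 194 205 209 210]
 [194 195 196 195 194 192 191 190 194 202 207 211]
 [200 200 201 200 197 195 194 192 191 194 201 206]]
mouse 3.3333333333333357
dish 3.6666666666666856
calc 4.0
```

The scene hasn't changed since the release, the cap has sprung back, and the mouse, calculator and dish are undisturbed. I'm handing the job in.

```bash
python3 -c "
from bench import *
print(close_job())"
```

```text
the job is handed in; nothing more can be done
None
```

The job is handed in: the spare roll is in the empty cell, and the seal was pressed to 18 N on the tab with the ring measured about 1 mm off the tip (4 mm allowed); the cap sprang back, and no rolls fell and nothing else was disturbed, but the hand-in returned no verdict.

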